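Roll a brass clock-weight shell onto the line of its rest

ROBOT

A 7-joint arm with a two-finger parallel gripper is mounted at the origin on the work surface. World frame = base frame: x ahead of the robot, y to its left, z up, the work surface at z = 0. Lengths are in m, angles in rad, forces in N, time in s.
With the tool pointing down it reaches from about 0.4 to 0.85 m from the base axis. Payload 4.5 kg.
Tool frame: the origin (TCP) lies between the finger pads; the fingertips stand 22 mm ahead of it and the grasp point (between the pads) lies 3 mm ahead of it; z points along the fingers, y is the line along which they close (so a half turn about z gives the same grasp; the last joint's range is limited). The gripper opens to 85 mm and grips with 20 to 120 N. Pads are 22 mm wide; open, the fingers measure 114 mm over their backs; the gripper's body (76 mm by 85 mm) begins 54 mm behind the grasp point. The pads swing forward as they close: fully open they stand 13 mm farther back than shut.
Start: joints at [-1.104, 0.689, -0.195, 1.565, 0.157, 0.902, -0.215], TCP at [0.262, 0.567, 0.253] pointing down, gripper open.
Joint ranges: [-3.01, 3.01], [-0.46, 2.08], [-1.47, 1.51], [0.13, 2.56], [-1, 4.14], [0.04, 2.09], [-2.66, 2.66]. Speed limits (rad/s): [2.57, 2.57, 3.14, 3.14, 3.14, 3.14, 3.14].

INTERFACE

Orientations are given as a unit quaternion [x, y, z, w].
In Python, from cell import sense, camera, hand_in gives the robot as it stands.
- The arm moves only by the shell command python3 -m jog 'ROWS' [FORCE]. ROWS is JSON, a list of rows, each a list of 5 numbers: the shift along the world's x, y, z in cm, then the turn about the world's z in degrees, then the finger opening in cm, from 0 to 8.54. In form: [[tx, ty, tz, yaw, claw], ...]. A call has exactly 8 rows; each row shifts and turns the commanded pose from where the row before left it; what a row does not reach is not made up. A row lasts 1/10 s, in which the tool goes at most 50 mm and 8.59 degrees, less where a joint would pass 70% of its speed; a pose out of reach is approached as far as the arm can. A call is refused whole if a number of a shift passes 5 or a number of a turn 8.59, either way. A call with a gripper value outside its range is refused whole. The fingers move at their own pace and stop on an object; FORCE is the grip in N (left out, the last holds). Time passes only in rows, so rows that do not move let the fingers close, or fill a call up. It gives the time, the measured TCP pose, the force, the opening and the grip force at its end, in the units of the state.
- sense(): the state, without advancing time (a new reading comes with each control period).
- camera(name): name is "scene" or "top" or "wrist"; returns a dict with "img" (384x512x3 uint8, red, green, blue), "mtx" (3x3 intrinsics, pixels), "R" (3x3) and "t" (3): a world point X has camera coordinates R X + t; the wrist camera has in their place "T_tool_cam" (4x4, takes a point from camera to tool coordinates, whose origin is the TCP and whose axes are the flange's). Camera axes: x right, y down, z forward; pixel columns grow to the right and rows downward; lengths in m; the calibration is good to about 2 mm. A picture is of the moment at which its call begins: read the wrist's pose just before it. There is no depth.
- hand_in(): hands the job in; it is judged then, once.
The state is a dict: "clock": time; "q": joint angles; "dq": joint speeds; "tau": joint torques, N m; "eef_pos": TCP position; "eef_rot": TCP orientation; "wrist_force": force on the tool from outside, world axes, zero at the start; "ft_torque": the same for the moment, N m; "opening": opening from 0.0 (shut) to 1.0 (fully open); "gripper_force": force on a finger pad.
Only numpy, scipy, OpenCV 4.12 (cv2) and the standard library are available. Lean on these libraries where they do the work, as an engineer would, in place of code of your own. Each camera call takes 0.05 s, during which the arm holds its last target. There are 200 camera calls.

TASK

Pick up the wooden hand float by its handle and, pressing lightly with its leather face on top of the polished brass clock-weight shell, roll the shell up the ramp and over the crest of the padded rest, letting it down slowly, and stop it lying on the brass line of the leather bed. The shell is thin and polished: the gripper must not touch it, it must never be pressed hard, lifted or allowed to run away on its own. Leave it lying still on the line, then lay the float down flat on the open bench, without dropping it, and let go; leave everything else where it is.

Things in the scene. Friction and masses are not known exactly. Their poses are not given: they have to be found in the camera images.
- shell: brass clock-weight shell: plain closed cylinder, diameter 64 mm, length 150 mm, 0.45 to 0.78 kg, lying at the foot of the rest's ramp, axis within 3 degrees of the rest's x and within 10 mm of its middle. Origin: middle of its axis, 32 mm above what it lies on; x: the cylinder's axis; y and z turn as it rolls. It stays put on level ground, runs down slopes; brass dents at 18 N.
- rest: padded rest of a drilling jig, fixed: board 230 mm long (x). Origin: on the bench below the middle of the brass line, which runs along x. The shell is rolled in along the rest's -y. A leather bed 6 mm above the bench spans y = -47 to 24 mm; behind it a back rail 24 mm high, y = -65 to -47. At the +x end stands a steel drill-bush plate 68 mm high, x = 103 to 111, y = -37 to 37 mm.
- rest_line (a point): middle of the brass line on the bed, 6 mm above the bench, straight above the rest's origin, with the rest's axes. A shell on the line has its origin 32 mm above this point.
- rest_crest (a point): middle of the crest between ramp and bed, at y = 45.5 mm of the rest, 12 mm above the bench, with the rest's axes. The level crest is 10 mm wide in y. On its +y side a straight ramp (14 degrees, 48 mm in y) falls to the bench; on its -y side a straight slope (20 degrees, 16.5 mm in y) falls to the bed.
- float: wooden hand float lying leather face down, 0.22 kg: flat sole 240 mm long (x), 64 mm wide (y), 15 mm thick, the lowest 3 mm leather. Origin: middle of the leather face; z points up through the handle. Moved level on top of the rolling shell without slipping, it goes twice as far as the shell's axis. Leather on brass: friction 0.5 to 0.7; about 10 N of pressing rolls the shell up the ramp.
- float_handle (a point): middle of the top of the float's block handle, 57 mm above the leather face. The handle stands on the middle of the sole: 90 mm long (float's x), 28 mm wide (y), 42 mm high.
- bob: bystander: brass pendulum bob, a lens 92 mm across and 16 mm thick lying flat near the back. Origin: centre of its underside.
- driver: bystander: screwdriver 180 mm long, 26 mm thick, lying in front of the robot. Origin: its middle, on the bench; x points to its tip.
- oil_jar: bystander: small glass jar, 44 mm across and 55 mm high. Origin: centre of its underside.
- tin: bystander: open aluminium tin, 72 mm across and 45 mm high, on the left. Origin: centre of its underside.
- mallet: bystander: brass-headed hammer 240 mm long, 26 mm thick, on the right. Origin: its middle, on the bench; x points to its head.
- tray: bystander: grey parts tray 150 x 110 mm, 22 mm high, on the right. Origin: centre of its underside.
- slim_weight: bystander: slim finished brass weight standing upright, 36 mm across, 108 mm high with its hook. Origin: centre of its underside.
Not all that is in view belongs to the job. What is meant by the float is not blue, and is the larger of those in its own colour.

How it is judged:
By the outcome, as a careful person would: the job done as asked, in the order asked, and still so for the second after the job is handed in, with the robot touching nothing.
It also fails if it takes over 72 s, if anything falls off the work surface, if the arm or the gripper's body presses on something with over 40 N, if the wrist force passes 120 N, or if a joint passes its speed limit or range.

## Working session

There is one attempt and no reset: what is moved stays moved. The work goes in short steps, Python scripts to look and compute and a shell command to move; the robot and the scene stay as the last step left them, time stands still between calls to the robot, and variables do not carry over. Pictures are saved under pics/ and viewed, at most 10 in all, crops included, and the job is handed in when it is done.

```bash
ls; mkdir -p pics
python3 - <<'E'
from cell import sense,camera
import cv2,numpy as np
s=sense();print(s)
for n in("top","scene"):
    c=camera(n);cv2.imwrite(f"pics/{n}0.png",cv2.resize(c["img"][:,:,::-1],(800,600),interpolation=cv2.INTER_CUBIC))
    np.savez(f"{n}0.npz",**c);print(n,c["mtx"],c["R"],c["t"])
E
```

```text
pics
{'clock': 0.0, 'q': array([-1.10418384,  0.69002058, -0.19450254,  1.5663466 ,  0.15728117,
        0.90247848, -0.21511662]), 'dq': array([-0.00114285, -0.00023599,  0.00207728, -0.00147221,  0.00320323,
       -0.00024017, -0.00059193]), 'tau': array([-3.91880603e-04, -5.39616144e+01, -1.26656748e+00, -1.58541816e+01,
        9.05422785e-03,  9.45877429e-03, -3.56920978e-06]), 'eef_pos': array([0.26193017, 0.56679691, 0.25246018]), 'eef_rot': array([ 2.14697754e-01,  9.76680094e-01, -9.21444941e-04, -1.40354484e-04]), 'wrist_force': array([ 0.13781559,  1.31303069, -0.74122131]), 'ft_torque': array([-0.00996768,  0.01691167, -0.03544847]), 'gripper_force': 0.0, 'opening': 0.9988629169461196}
top [[476.2634404    0.         256.87508115]
 [  0.         476.2634404  187.28393789]
 [  0.           0.           1.        ]] [[ 0.02655607 -0.99963569 -0.00482317]
 [-0.99078826 -0.0256795  -0.13296309]
 [ 0.13279079  0.00830971 -0.99110925]] [0.0117911 0.5245568 1.550813 ]
scene [[449.85006533   0.         263.91834353]
 [  0.         449.85006533 190.71958933]
 [  0.           0.           1.        ]] [[-0.73500697  0.67792285  0.01361523]
 [ 0.35270774  0.39940241 -0.84621213]
 [-0.57910449 -0.61716961 -0.53267219]] [ 0.39006986 -0.12504778  1.54460685]
```

View pics/top0.png

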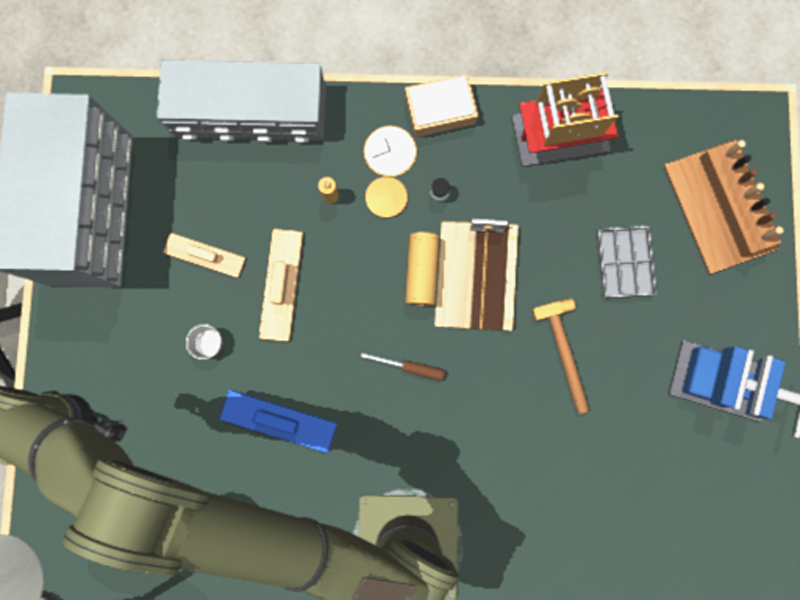

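View pics/scene0.png

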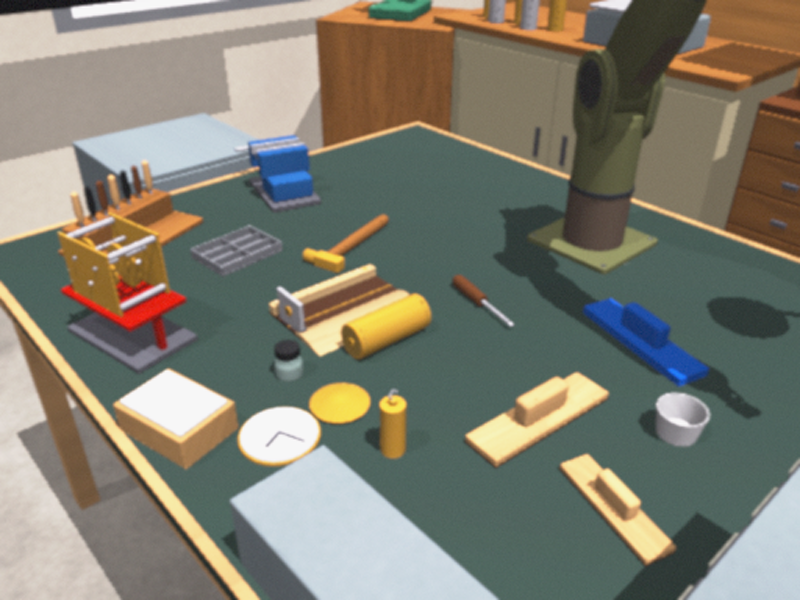

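Candidate floats (top picture, 800 px scale): a blue one at (277,421), a small wooden one at (204,254) and a large wooden one at (282,285). The large wooden one fits "not blue, larger of its colour". The rest is at (477,275), with its steel plate at the top, which puts its +x along world +x. The shell is at (423,269), left of the rest on the +y side. I'll confirm this in an enlarged crop.

```bash
cat > h.py <<'E'
import numpy as np,cv2
from scipy.spatial.transform import Rotation as Rot
from cell import sense,camera
def ray(K,R,t,uv,z):
    d=R.T@np.linalg.inv(K)@[uv[0],uv[1],1]; o=-R.T@t
    return o+d*(z-o[2])/d[2]
def wcam():
    s=sense(); c=camera("wrist"); T=np.eye(4); T[:3,:3]=Rot.from_quat(s["eef_rot"]).as_matrix(); T[:3,3]=s["eef_pos"]
    M=np.linalg.inv(T@c["T_tool_cam"]); c["R"],c["t"]=M[:3,:3],M[:3,3]; return c,s
def yaw(s):
    m=Rot.from_quat(s["eef_rot"]).as_matrix(); return np.degrees(np.arctan2(m[1,1],m[0,1]))%180  # closing axis angle
E
python3 - <<'E'
import numpy as np,cv2
from h import *
c=np.load("top0.npz");im=c["img"][:,:,::-1]
a=im[140:225,100:200];b=im[135:220,252:352]
cv2.imwrite("pics/crop1.png",cv2.resize(np.hstack([a,b]),None,fx=4,fy=4,interpolation=cv2.INTER_CUBIC))
hsv=cv2.cvtColor(im,cv2.COLOR_BGR2HSV)
m=((hsv[...,0]>8)&(hsv[...,0]<28)&(hsv[...,2]>110)&(hsv[...,1]>40)).astype(np.uint8)
n,l,st,ce=cv2.connectedComponentsWithStats(m)
for i in range(1,n):
    if 100<st[i,4]<6000 and 100<ce[i,0]<345 and 120<ce[i,1]<230:
        pts=np.argwhere(l==i)[:,::-1].astype(np.float32);r=cv2.minAreaRect(pts);bx=cv2.boxPoints(r)
        print(st[i],ce[i],[np.round(ray(c["mtx"],c["R"],c["t"],p,.015)[:2],3).tolist() for p in bx])
E
```

```text
[203 113  13  16 151] [209.36423841 120.11258278] [[0.778, 0.221], [0.784, 0.182], [0.729, 0.173], [0.723, 0.212]]
[ 259  142   46   69 2298] [283.41383812 174.33637946] [[0.459, 0.021], [0.692, 0.012], [0.686, -0.136], [0.453, -0.125]]
[321 143  11  69 268] [325.85820896 177.50373134] [[0.452, -0.19], [0.686, -0.2], [0.685, -0.225], [0.452, -0.214]]
[165 146  29  73 976] [179.28586066 183.8227459 ] [[0.42, 0.331], [0.664, 0.313], [0.657, 0.245], [0.413, 0.265]]
[105 149  52  29 682] [130.60997067 163.12316716] [[0.599, 0.549], [0.649, 0.537], [0.598, 0.367], [0.549, 0.38]]
[306 148   7  63 213] [309.03755869 180.30516432] [[0.455, -0.139], [0.667, -0.149], [0.666, -0.161], [0.454, -0.151]]
```

View pics/crop1.png

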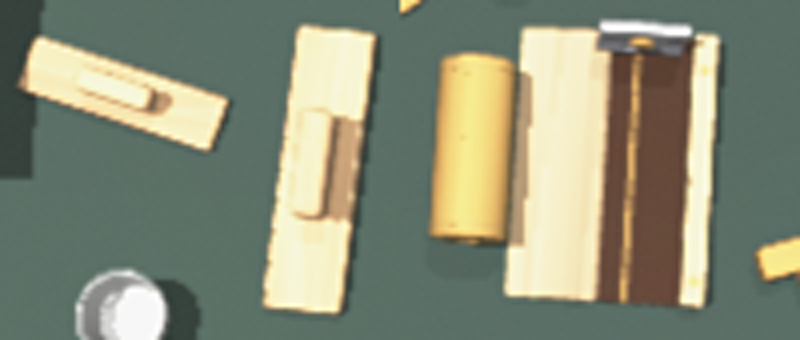

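The crop confirms it: the large wooden float (left part, centred at 320,165) measures 245 x 68 mm and is clearly bigger than the other wooden one (125,90). The brass line runs from (638,55) to (625,300) and the shell's axis from (479,57) to (467,240). I'm moving above the float now.

```bash
python3 -m jog '[[2.2,-2.2,0,1.3,8.5],[2.2,-2.2,0,1.3,8.5],[2.2,-2.2,0,1.3,8.5],[2.2,-2.2,0,1.3,8.5],[2.2,-2.2,0,1.3,8.5],[2.2,-2.2,0,1.3,8.5],[2.2,-2.2,0,1.3,8.5],[2.2,-2.2,0,1.3,8.5]]' && python3 -m jog '[[2,-2,0,2,8.5],[2,-2,0,2,8.5],[2,-2,0,2,8.5],[2,-2,0,2,8.5],[1,-1.3,0,1,8.5],[1,-1.2,0,1,8.5],[0,0,0,0,8.5],[0,0,0,0,8.5]]'
python3 - <<'E'
from h import *
c,s=wcam();print(s["eef_pos"],yaw(s),s["q"],s["wrist_force"]);np.savez("w1.npz",**c)
cv2.imwrite("pics/w1.png",cv2.resize(c["img"][:,:,::-1],(800,600),interpolation=cv2.INTER_CUBIC))
t=np.load("top0.npz")
f=lambda x,y,z:ray(t["mtx"],t["R"],t["t"],(252+(x-400)/4,135+y/4),z)
a,b=f(639,55,.006),f(625,300,.006);print("line",a,b,np.degrees(np.arctan2(a[1]-b[1],a[0]-b[0])))
E
```

```text
clock: 0.9
eef_pos: [0.4388, 0.3902, 0.2529]
eef_rot: [0.125, 0.992, -0.0, -0.0]
wrist_force: [1.1, -0.1, -0.2]
opening: 0.993
gripper_force: 0.0
clock: 1.7
eef_pos: [0.5376, 0.2866, 0.253]
eef_rot: [0.039, 0.999, 0.0, -0.001]
wrist_force: [-0.1, 0.8, -0.5]
opening: 0.996
gripper_force: 0.0
[0.5375929  0.28664713 0.25298776] 85.56524944825031 [-0.37338781  0.68012783 -0.34051661  1.61029289  0.27061238  0.89870641
  0.68001372] [-0.12635872  0.77791828 -0.54577842]
line [ 0.66601041 -0.15864615  0.006     ] [ 0.4552762  -0.14923554  0.006     ] -2.5569172128077837
```

View pics/w1.png

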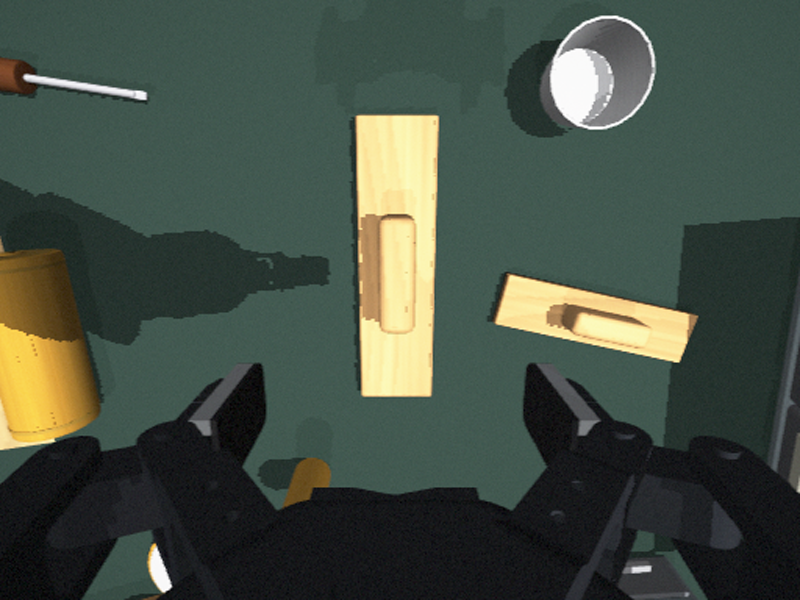

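The wrist view shows the large float: sole corners (355,115), (439,115), (432,397), (362,397), and the top of its handle at x 381–414, y 216–333. The shell is at the left edge.

Run:
```python
from h import *
c=np.load("w1.npz")
f=lambda x,y,z:ray(c["mtx"],c["R"],c["t"],(x*.64,y*.64),z)[:2]
S=np.array([f(355,115,.015),f(439,115,.015),f(432,397,.015),f(362,397,.015)])
H=np.array([f(381,215,.057),f(414,215,.057),f(414,334,.057),f(383,334,.057)])
for P in(S,H):
    print(P.round(4).tolist(),P.mean(0),[np.linalg.norm(P[i]-P[i-1]).round(4) for i in range(4)])
    d=(P[2]+P[3]-P[0]-P[1]);print(np.degrees(np.arctan2(d[1],d[0])))
```

```text
[[0.4209, 0.2657], [0.4259, 0.3301], [0.6644, 0.3117], [0.6594, 0.2481]] [0.54263852 0.28890792] [np.float64(0.2391), np.float64(0.0646), np.float64(0.2392), np.float64(0.0638)]
-4.314826623591919
[[0.4949, 0.2806], [0.4967, 0.3043], [0.5871, 0.2984], [0.5852, 0.2745]] [0.54096035 0.2894396 ] [np.float64(0.0906), np.float64(0.0237), np.float64(0.0906), np.float64(0.024)]
-3.8088953685833644
```

```bash
python3 -m jog '[[0,-3,0,0,8.5],[0.3,-5,0,0,8.5],[0.3,-5,0,0,8.5],[0.3,-5,0,0,8.5],[0.3,-5,0,0,8.5],[0.3,-5,0,0,8.5],[0,-4,0,0,8.5],[0,-2,0,0,8.5]]' && python3 -m jog '[[0,0,0,0,8.5],[0,0,0,0,8.5],[0,0,0,0,8.5],[0,0,0,0,8.5],[0,0,0,0,8.5],[0,0,0,0,8.5],[0,0,0,0,8.5],[0,0,0,0,8.5]]'
python3 - <<'E'
from h import *
c,s=wcam();print(s["eef_pos"],yaw(s));np.savez("w2.npz",**c)
cv2.imwrite("pics/w2.png",cv2.resize(c["img"][:,:,::-1],(800,600),interpolation=cv2.INTER_CUBIC))
E
```

```text
clock: 2.55
eef_pos: [0.5525, -0.0569, 0.2532]
eef_rot: [0.04, 0.999, -0.001, -0.0]
wrist_force: [-0.6, 0.2, -0.1]
opening: 0.996
gripper_force: 0.0
clock: 3.35
eef_pos: [0.5531, -0.0531, 0.2533]
eef_rot: [0.038, 0.999, 0.0, 0.0]
wrist_force: [-0.4, 0.4, 0.6]
opening: 0.997
gripper_force: 0.0
[ 0.55310334 -0.05306385  0.25332154] 85.61246404156066
```

View pics/w2.png

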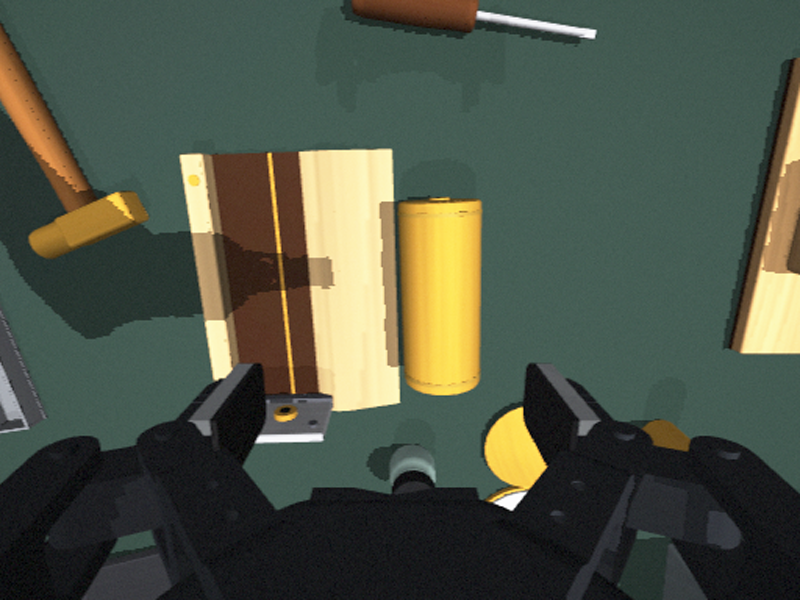

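The wrist view shows the brass line from (270,153) to (293,393) and the ramp foot from (392,149) to (399,402). The shell's sides run from (400,210) to (405,378) on the left and from (481,210) to (480,382) on the right.

Run:
```python
from h import *
c=np.load("w2.npz")
f=lambda x,y,z:ray(c["mtx"],c["R"],c["t"],(x*.64,y*.64),z)
def ang(a,b):return np.degrees(np.arctan2(b[1]-a[1],b[0]-a[0]))
a,b=f(270,153,.006),f(293,393,.006);th=ang(a,b);print("line",a,b,th,np.linalg.norm(b-a))
e1,e2=f(392,149,0),f(399,402,0);print("foot",e1,e2,ang(e1,e2),np.linalg.norm(e2-e1))
u=(b-a)/np.linalg.norm(b-a);n=np.array([-u[1],u[0],0])
o=(a+u*.115);print("rest from line near end",o,"foot y rel",(e1-o)@n,(e2-o)@n,"foot x",(e1-o)@u,(e2-o)@u)
# shell
cen=-c["R"].T@c["t"]
def mid(y):
    l,r=[f(x,y,0)-cen for x in((400+(y-210)*5/170),(481-(y-210)*1/172))]
    d=l/np.linalg.norm(l)+r/np.linalg.norm(r); return cen+d*(.032-cen[2])/d[2]
p,q=mid(210),mid(380);print("shell axis",p,q,ang(p,q),"rest y",(p-o)@n,(q-o)@n)
ends=[f(440,203,.05),f(443,392,.05)]; print("ends x",[(e-o)@u for e in ends],ends)
# top camera
t=np.load("top0.npz");g=lambda x,y,z:ray(t["mtx"],t["R"],t["t"],(252+(x-400)/4,135+y/4),z)
p=[g(479,57,.032+.02),g(467,240,.052)];print("top shell",p,[(x-o)@n for x in p],[(x-o)@u for x in p])
```

```text
line [ 0.45851431 -0.14585758  0.006     ] [ 0.67109406 -0.15648573  0.006     ] -2.86217982395505 0.21284526680250154
foot [ 0.46255654 -0.04767497  0.        ] [ 0.69125511 -0.05873095  0.        ] -2.767694684708425 0.2289656554240948
rest from line near end [ 0.57337085 -0.15159996  0.006     ] foot y rel 0.0982619703886345 0.09863955216191546 foot x -0.11586543199512346 0.11309991209823449
shell axis [ 0.51212964 -0.01409163  0.032     ] [ 0.65575115 -0.01931306  0.032     ] -2.0820990420095953 rest y 0.13427878418538264 0.1362354192398215
ends x [np.float64(-0.07426585348291721), np.float64(0.07767172602920645)] [array([ 0.50580439, -0.0157463 ,  0.05      ]), array([ 0.65768537, -0.02067414,  0.05      ])]
top shell [array([ 0.65078754, -0.02070477,  0.052     ]), array([ 0.49723201, -0.01428592,  0.052     ])] [np.float64(0.1345976034145042), np.float64(0.13334084980610222)] [np.float64(0.07078402896889367), np.float64(-0.08290046265502624)]
```

Both cameras agree: rest origin at (0.573, -0.152), yaw -2.8°; shell axis at rest y ≈ 134 mm, within 1° of the rest's x. Next I'll go back to the float and down onto its handle.

```bash
python3 -m jog '[[0,3,0,0,8.5],[-0.2,5,0,0,8.5],[-0.2,5,0,0,8.5],[-0.2,5,0,0,8.5],[-0.2,5,0,0,8.5],[-0.2,5,0,0,8.5],[-0.1,4,-1,0,8.5],[0,2.2,-1,0,8.5]]' && python3 -m jog '[[0,0,-2,0,8.5],[0,0,-3,0,8.5],[0,0,-3,0,8.5],[0,0,-3,0,8.5],[0,0,-3,0,8.5],[0,0,-2.2,0,8.5],[0,0,0,0,8.5],[0,0,0,0,8.5]]'
```

```text
clock: 4.2
eef_pos: [0.5408, 0.2942, 0.2335]
eef_rot: [0.036, 0.999, 0.002, 0.0]
wrist_force: [0.4, 0.3, 0.2]
opening: 0.995
gripper_force: 0.0
clock: 5.0
eef_pos: [0.5422, 0.2888, 0.0715]
eef_rot: [0.038, 0.999, 0.0, -0.0]
wrist_force: [-0.4, -0.1, 1.0]
opening: 0.993
gripper_force: 0.0
```

```bash
python3 -m jog '[[0,0,-1,0,8.5],[0,0,-1,0,8.5],[0,0,-0.9,0,8.5],[0,0,0,0,5],[0,0,0,0,4],[0,0,0,0,3.2],[0,0,0,0,2],[0,0,0,0,0]]' 60 && python3 -m jog '[[0,0,0,0,0],[0,0,0,0,0],[0,0,0,0,0],[0,0,0,0,0],[0,0,0,0,0],[0,0,0,0,0],[0,0,0,0,0],[0,0,0,0,0]]' 110
```

```text
clock: 5.8
eef_pos: [0.5425, 0.2889, 0.0428]
eef_rot: [0.038, 0.999, 0.0, 0.0]
wrist_force: [0.4, -0.7, 2.0]
opening: 0.32
gripper_force: 60.7
clock: 6.6
eef_pos: [0.5426, 0.289, 0.043]
eef_rot: [0.038, 0.999, 0.0, 0.001]
wrist_force: [-0.2, -0.0, 6.0]
opening: 0.313
gripper_force: 108.6
```

```bash
python3 -m jog '[[0,0,0.5,0,0],[0,0,1.5,0,0],[0,0,3,0,0],[0,0,3,0,0],[0,0,2,-4,0],[0,0,1,-6,0],[0,0,0,-8,0],[0,0,0,-8,0]]' && python3 -m jog '[[0,-1,0,-8,0],[0.5,-2,0,-8,0],[0.6,-3,0,-8,0],[0.6,-3,0,-8,0],[0.6,-3,0,-8,0],[0.6,-3,0,-8,0],[0.6,-3,0,-8,0],[0.6,-2.5,0,-6,0]]' && python3 -m jog '[[0,-1.5,0,0,0],[0,0,0,0,0],[0,0,0,0,0],[0,0,0,0,0],[0,0,0,0,0],[0,0,0,0,0],[0,0,0,0,0],[0,0,0,0,0]]'
python3 - <<'E'
from h import *
s=sense();print(s["q"],yaw(s))
c,s=wcam();t=camera("top")["img"]; np.savez("w3.npz",**c)
a=cv2.resize(c["img"],(400,300));b=cv2.resize(t[130:230,150:350],(800,400),interpolation=cv2.INTER_CUBIC)
im=np.zeros((600,800,3),np.uint8);im[:200,:]=0;x=cv2.resize(c["img"],(266,200));im[:200,:266]=x;im[200:]=b
sc=camera("scene")["img"];im[:200,266:666]=cv2.resize(sc[130:330,120:470][:175],(400,200))
cv2.imwrite("pics/m3.png",im[:,:,::-1])
E
```

```text
clock: 7.4
eef_pos: [0.542, 0.2886, 0.1536]
eef_rot: [0.265, 0.964, 0.0, 0.0]
wrist_force: [-0.1, -0.3, -1.6]
opening: 0.312
gripper_force: 108.3
clock: 8.2
eef_pos: [0.5828, 0.0818, 0.153]
eef_rot: [0.724, 0.69, -0.0, -0.0]
wrist_force: [-0.5, -0.1, -1.9]
opening: 0.315
gripper_force: 108.3
clock: 9.0
eef_pos: [0.583, 0.0689, 0.1523]
eef_rot: [0.722, 0.692, 0.0, -0.0]
wrist_force: [-0.5, -0.3, -3.1]
opening: 0.314
gripper_force: 108.3
[-0.24140266  0.77588134  0.07874089  1.78091964 -0.0994577   0.58863037
 -0.14366393] 177.63212727810702
```

View pics/m3.png

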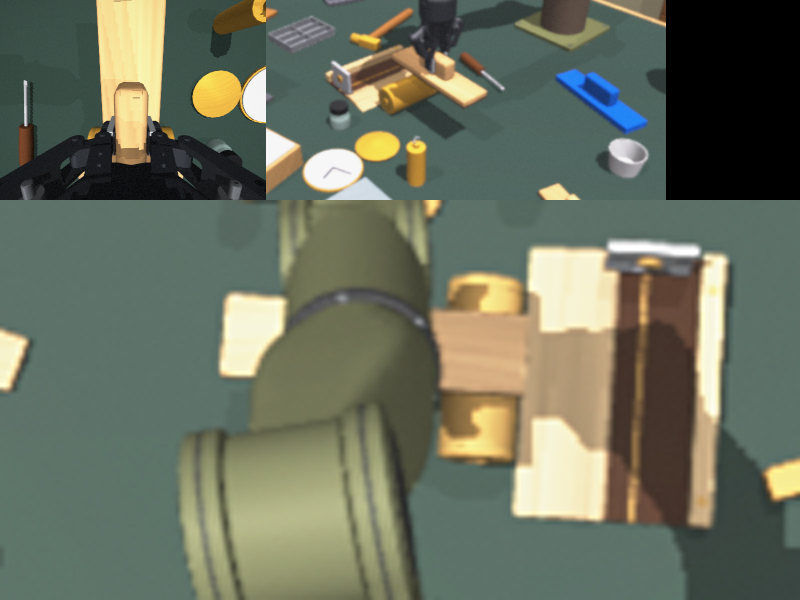

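The float is held level across the shell, aligned with the rolling direction. In the top view its end covers the shell at (480,350), and both shell ends stay visible. Next I'll come down to just above the shell.

```bash
cat > r.py <<'E'
from h import *
fs=[];ts=[]
for i in range(4):
    s=sense();fs.append(s["wrist_force"]);ts.append(s["ft_torque"]);camera("wrist")
print("F",np.mean(fs,0).round(2),np.std(fs,0)[2].round(2),"T",np.mean(ts,0).round(2),"tau",s["tau"].round(2)[[1,3,5]],"pos",s["eef_pos"].round(4),"restyf",round(float((s["eef_pos"]-[.5734,-.1516,0])@[.049,.9988,0]),4),"clk",s["clock"])
E
python3 r.py; python3 -m jog '[[0,0,-0.5,0,0],[0,0,-1,0,0],[0,0,-1,0,0],[0,0,-1,0,0],[0,0,-0.5,0,0],[0,0,-0.1,0,0],[0,0,0,0,0],[0,0,0,0,0]]'; python3 r.py
```

```text
F [-0.07 -0.11 -2.75] 0.42 T [-0.  0. -0.] tau [-54.33 -11.73   0.  ] pos [0.5831 0.0686 0.1523] restyf 0.2204 clk 9.3
clock: 10.15
eef_pos: [0.5834, 0.0687, 0.1116]
eef_rot: [0.722, 0.692, 0.0, 0.0]
wrist_force: [0.6, -0.0, -2.7]
opening: 0.316
gripper_force: 108.3
F [-0.19  0.17 -2.47] 0.38 T [ 0.02 -0.01  0.  ] tau [-55.41 -10.22  -0.  ] pos [0.5834 0.0687 0.1117] restyf 0.2205 clk 10.3
```

```bash
python3 -m jog '[[0,0,-0.1,0,0],[0,0,-0.1,0,0],[0,0,-0.1,0,0],[0,0,-0.1,0,0],[0,0,-0.05,0,0],[0,0,0,0,0],[0,0,0,0,0],[0,0,0,0,0]]'; python3 r.py
```

```text
clock: 11.15
eef_pos: [0.583, 0.0686, 0.1069]
eef_rot: [0.722, 0.692, -0.0, 0.0]
wrist_force: [-0.8, 0.2, -0.8]
opening: 0.311
gripper_force: 108.4
F [-1.06 -0.07 -0.56] 0.51 T [-0.1   0.12 -0.07] tau [-55.03 -10.16  -0.17] pos [0.583  0.0686 0.1068] restyf 0.2204 clk 11.3
```

```bash
python3 -m jog '[[0,0,-0.05,0,0],[0,0,-0.05,0,0],[0,0,0,0,0],[0,0,0,0,0],[0,0,0,0,0],[0,0,0,0,0],[0,0,0,0,0],[0,0,0,0,0]]'; python3 r.py
```

```text
clock: 12.15
eef_pos: [0.5831, 0.0684, 0.1063]
eef_rot: [0.722, 0.692, -0.0, 0.0]
wrist_force: [-2.0, -0.3, 6.1]
opening: 0.313
gripper_force: 109.1
F [-1.91 -0.02  6.01] 0.18 T [-0.64  0.51 -0.07] tau [-51.86 -10.11  -0.73] pos [0.5831 0.0684 0.1063] restyf 0.2202 clk 12.3
```

Contact: about 8.6 N net (baseline -2.6), and pressing rises about 6.6 N per mm commanded. I'll start rolling on the level.

```bash
python3 -m jog '[[-0.02,-0.1,0,0,0],[-0.02,-0.2,0.01,0,0],[-0.02,-0.25,0.01,0,0],[-0.01,-0.25,0,0,0],[-0.01,-0.25,0,0,0],[-0.01,-0.25,0,0,0],[-0.01,-0.2,0,0,0],[-0.01,-0.1,0,0,0]]'; python3 r.py
```

```text
clock: 13.15
eef_pos: [0.5824, 0.0521, 0.1064]
eef_rot: [0.722, 0.692, 0.0, 0.0]
wrist_force: [-0.7, 0.9, 6.0]
opening: 0.316
gripper_force: 109.3
F [-0.75  0.22  5.71] 0.18 T [-0.61  0.29 -0.02] tau [-51.42  -9.42  -0.44] pos [0.5825 0.0521 0.1064] restyf 0.2039 clk 13.3
```

```bash
python3 -m jog '[[-0.01,-0.2,0,0,0],[-0.02,-0.4,0,0,0],[-0.02,-0.5,0,0,0],[-0.03,-0.5,0,0,0],[-0.02,-0.5,0,0,0],[-0.03,-0.5,0,0,0],[-0.02,-0.3,0,0,0],[0,-0.1,0,0,0]]'; python3 r.py
python3 - <<'E'
from h import *
t=camera("top");np.savez("t4.npz",**t)
cv2.imwrite("pics/t4.png",cv2.resize(t["img"][135:225,235:355,::-1],(800,600),interpolation=cv2.INTER_CUBIC))
E
```

```text
clock: 14.15
eef_pos: [0.5814, 0.0218, 0.1065]
eef_rot: [0.722, 0.692, 0.001, 0.001]
wrist_force: [-0.3, 0.5, 5.6]
opening: 0.315
gripper_force: 109.4
F [-0.38 -0.08  5.95] 0.59 T [-0.53  0.23 -0.  ] tau [-50.78  -8.95  -0.31] pos [0.5813 0.0221 0.1065] restyf 0.1739 clk 14.3
```

View pics/t4.png

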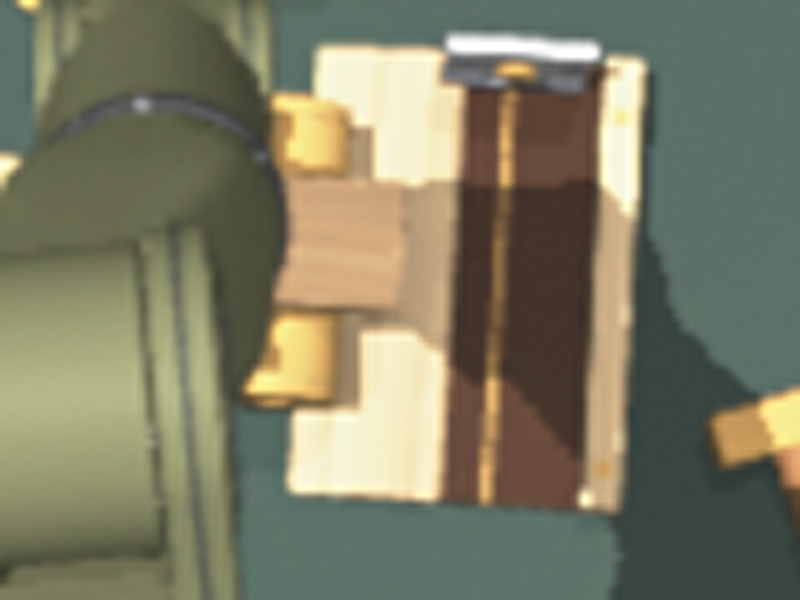

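In the top view the shell's leading edge runs from (350,140) to (335,360), and the brass line is at (509,140) and (491,360). The two are parallel, and the shell has not yet touched the ramp's slope proper.

```bash
cat > sy.py <<'E'
from h import *
def shell_y(c,u,v,lu,side=1,zax=.032):
    """rest y of the axis from silhouette pixel (u,v) and line pixel (lu,v); raw pixels"""
    K,R,t=c["mtx"],c["R"],c["t"]; L=ray(K,R,t,(lu,v),.006)
    P=ray(K,R,t,(u,v),.05); a=np.linspace(0,2*np.pi,361); best=None
    ys=np.linspace(-.05,.2,501); e=[]
    for y in ys:
        X=np.array([P[0]+0*a,L[1]+y+.032*np.cos(a)-.045*(P[0]-L[0]),zax+.032*np.sin(a)]); p=K@(R@X+t[:,None]); uu=p[0]/p[2]
        e.append(abs((uu.max() if side>0 else uu.min())-u))
    return ys[int(np.argmin(e))]
E
python3 - <<'E'
from sy import *
c=np.load("t4.npz")
for u,v,l in((350,140,509),(335,360,491)): print(shell_y(c,235+u/6.667,135+v/6.667,235+l/6.667))
c=np.load("top0.npz")
for u,v,l in((517,75,637),(507,225,628)): print("start",shell_y(c,252+(u-400)/4,135+v/4,252+(l-400)/4))
E
```

```text
0.1145
0.112
start 0.135
start 0.135
```

```bash
cat > tab.py <<'E'
import numpy as np
r=32;t14=np.tan(np.radians(14));t20=np.tan(np.radians(20))
def z(s):
    if s>102.43:return 0
    if s>58.24:return (102.43-s)*t14
    if s>50.5:return 12+np.sqrt(r*r-(s-50.5)**2)-32
    if s>40.5:return 12.
    if s>29.56:return 12+np.sqrt(r*r-(s-40.5)**2)-32
    if s>18.36:return 6+(s-18.36)*t20
    return 6.
S=np.arange(112,-3,-.05);Z=np.array([z(s) for s in S]);c=np.cos(np.arctan(-np.gradient(Z,S)))
f=173.9-np.concatenate([[0],np.cumsum(.05*(1+1/c[1:]))])
if __name__=="__main__":
    for F in np.arange(174,-60,-6):
        i=np.argmin(abs(f-F));print(F,round(S[i],1),round(Z[i],2),end=" | ")
E
python3 tab.py
```

```text
174 112.0 0.0 | 168 109.1 0.0 | 162 106.1 0.0 | 156 103.1 0.0 | 150 100.1 0.58 | 144 97.2 1.32 | 138 94.2 2.05 | 132 91.2 2.8 | 126 88.3 3.54 | 120 85.3 4.27 | 114 82.4 5.01 | 108 79.4 5.74 | 102 76.5 6.48 | 96 73.5 7.21 | 90 70.6 7.95 | 84 67.6 8.68 | 78 64.7 9.42 | 72 61.7 10.17 | 66 58.7 10.9 | 60 55.8 11.57 | 54 52.8 11.92 | 48 49.8 12.0 | 42 46.8 12.0 | 36 43.8 12.0 | 30 40.8 12.0 | 24 37.8 11.88 | 18 34.8 11.49 | 12 31.9 10.81 | 6 28.9 9.84 | 0 26.0 8.78 | -6 23.1 7.73 | -12 20.2 6.67 | -18 17.3 6.0 | -24 14.3 6.0 | -30 11.3 6.0 | -36 8.3 6.0 | -42 5.3 6.0 | -48 2.3 6.0 | -54 -0.7 6.0 |
```

```bash
python3 -m jog '[[-0.01,-0.1,0,0,0],[-0.01,-0.2,0,0,0],[-0.01,-0.25,0,0,0],[-0.01,-0.25,0,0,0],[-0.01,-0.25,0,0,0],[-0.01,-0.25,0,0,0],[-0.01,-0.2,0,0,0],[-0.01,-0.1,0,0,0]]'; python3 r.py
```

```text
clock: 15.2
eef_pos: [0.5808, 0.0061, 0.1066]
eef_rot: [0.722, 0.692, 0.001, 0.001]
wrist_force: [0.2, -0.0, 6.1]
opening: 0.311
gripper_force: 109.5
F [-0.27 -0.1   5.98] 0.3 T [-0.47  0.19 -0.01] tau [-50.54  -8.73  -0.23] pos [0.5808 0.0061 0.1066] restyf 0.1579 clk 15.35
```

```bash
python3 -m jog '[[0,-0.1,0,0,0],[-0.01,-0.1,0,0,0],[0,-0.1,0,0,0],[-0.01,-0.1,0.01,0,0],[0,-0.1,0.01,0,0],[-0.01,-0.1,0.01,0,0],[0,-0.1,0.01,0,0],[-0.01,-0.1,0.01,0,0]]'; python3 r.py
```

```text
clock: 16.2
eef_pos: [0.5807, -0.0005, 0.1073]
eef_rot: [0.722, 0.692, 0.002, 0.001]
wrist_force: [-0.3, 2.1, 7.6]
opening: 0.315
gripper_force: 109.6
F [-0.09  1.64  7.47] 0.59 T [-0.06  0.23 -0.04] tau [-49.75  -8.42  -0.24] pos [ 0.5807 -0.0008  0.1073] restyf 0.151 clk 16.35
```

```bash
python3 -m jog '[[-0.01,-0.15,0.02,0,0],[-0.01,-0.15,0.02,0,0],[0,-0.15,0.02,0,0],[-0.01,-0.15,0.02,0,0],[-0.01,-0.15,0.02,0,0],[-0.01,-0.15,0.02,0,0],[0,-0.15,0.02,0,0],[-0.01,-0.15,0.02,0,0]]'; python3 r.py
```

```text
clock: 17.2
eef_pos: [0.5802, -0.0126, 0.1089]
eef_rot: [0.722, 0.692, 0.002, 0.001]
wrist_force: [0.4, 1.2, 7.7]
opening: 0.313
gripper_force: 109.6
F [0.13 1.44 7.14] 0.46 T [-0.04  0.14 -0.02] tau [-50.    -8.35  -0.11] pos [ 0.5802 -0.0128  0.1089] restyf 0.1389 clk 17.35
```

```bash
python3 -m jog '[[-0.01,-0.2,0.025,0,0],[-0.01,-0.2,0.025,0,0],[-0.01,-0.2,0.025,0,0],[-0.01,-0.2,0.025,0,0],[-0.01,-0.2,0.025,0,0],[-0.01,-0.2,0.025,0,0],[-0.01,-0.2,0.025,0,0],[-0.01,-0.2,0.025,0,0]]'; python3 r.py
```

```text
clock: 18.2
eef_pos: [0.5796, -0.0286, 0.1109]
eef_rot: [0.722, 0.692, 0.002, 0.001]
wrist_force: [0.7, 1.4, 7.4]
opening: 0.313
gripper_force: 109.6
F [0.96 1.74 6.95] 0.25 T [ 0.09  0.06 -0.04] tau [-4.997e+01 -8.270e+00 -1.000e-02] pos [ 0.5796 -0.0289  0.1109] restyf 0.1228 clk 18.35
```

```bash
python3 -m jog '[[-0.01,-0.2,0.02,0,0],[-0.01,-0.2,0.025,0,0],[-0.01,-0.2,0.025,0,0],[-0.01,-0.2,0.025,0,0],[-0.01,-0.2,0.025,0,0],[-0.01,-0.2,0.025,0,0],[-0.01,-0.2,0.025,0,0],[-0.01,-0.2,0.025,0,0]]'; python3 r.py
```

```text
clock: 19.2
eef_pos: [0.5791, -0.0446, 0.1129]
eef_rot: [0.722, 0.692, 0.002, 0.001]
wrist_force: [0.7, 1.8, 6.5]
opening: 0.315
gripper_force: 109.6
F [0.59 1.43 6.53] 0.18 T [ 0.13  0.01 -0.02] tau [-49.85  -8.2    0.07] pos [ 0.579  -0.0449  0.1129] restyf 0.1069 clk 19.35
```

```bash
python3 -m jog '[[-0.01,-0.2,0.02,0,0],[-0.01,-0.2,0.025,0,0],[-0.01,-0.2,0.025,0,0],[-0.01,-0.2,0.02,0,0],[-0.01,-0.2,0.025,0,0],[-0.01,-0.2,0.025,0,0],[-0.01,-0.2,0.025,0,0],[-0.01,-0.2,0.025,0,0]]'; python3 r.py
python3 - <<'E'
from h import *
t=camera("top");np.savez("t5.npz",**t)
cv2.imwrite("pics/t5.png",cv2.resize(t["img"][135:225,235:355,::-1],(800,600),interpolation=cv2.INTER_CUBIC))
E
```

```text
clock: 20.2
eef_pos: [0.5785, -0.0606, 0.1149]
eef_rot: [0.722, 0.692, 0.002, 0.001]
wrist_force: [2.2, 1.2, 6.9]
opening: 0.309
gripper_force: 109.6
F [1.68 1.54 7.03] 0.69 T [ 0.19 -0.04 -0.01] tau [-49.62  -8.14   0.13] pos [ 0.5784 -0.0608  0.1149] restyf 0.0909 clk 20.35
```

View pics/t5.png

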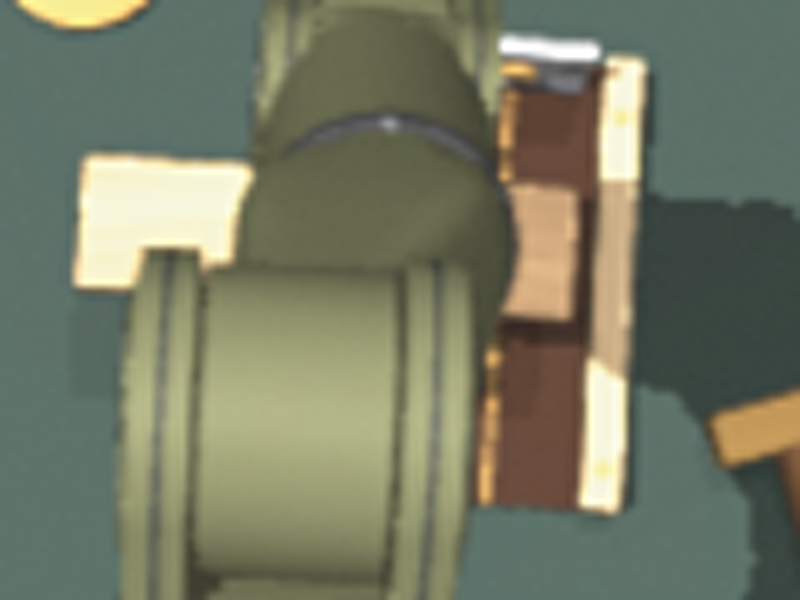

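The arm hides the shell from the top camera here. The float's leading end is at (545,250), over the bed. Forces match the ramp model, so I'll continue.

```bash
python3 -m jog '[[0.02,-0.2,0.025,0,0],[0,-0.2,0.025,0,0],[0,-0.2,0.025,0,0],[0,-0.2,0.02,0,0],[-0.01,-0.2,0.025,0,0],[-0.01,-0.2,0.025,0,0],[0,-0.2,0.025,0,0],[-0.01,-0.2,0.025,0,0]]'; python3 r.py
```

```text
clock: 21.25
eef_pos: [0.5779, -0.0765, 0.1168]
eef_rot: [0.722, 0.692, 0.002, 0.001]
wrist_force: [0.4, 2.4, 7.9]
opening: 0.317
gripper_force: 109.6
F [0.45 2.24 7.95] 0.5 T [ 0.29  0.15 -0.06] tau [-49.41  -8.62  -0.14] pos [ 0.578  -0.0768  0.1169] restyf 0.0749 clk 21.4
```

```bash
python3 -m jog '[[0,-0.15,0.02,0,0],[-0.01,-0.15,0.02,0,0],[0,-0.15,0.02,0,0],[-0.01,-0.15,0.02,0,0],[-0.01,-0.15,0.02,0,0],[0,-0.15,0.02,0,0],[-0.01,-0.15,0.02,0,0],[-0.01,-0.15,0.02,0,0]]'; python3 r.py
```

```text
clock: 22.25
eef_pos: [0.5775, -0.0887, 0.1183]
eef_rot: [0.722, 0.692, 0.002, 0.001]
wrist_force: [0.4, 1.8, 5.0]
opening: 0.311
gripper_force: 109.6
F [0.4  0.97 6.04] 0.91 T [ 0.23 -0.   -0.  ] tau [-5.022e+01 -8.720e+00  2.000e-02] pos [ 0.5774 -0.0891  0.1183] restyf 0.0627 clk 22.4
```

```bash
python3 -m jog '[[0,-0.15,0.01,0,0],[-0.01,-0.15,0.01,0,0],[0,-0.15,0.01,0,0],[-0.01,-0.15,0.01,0,0],[-0.01,-0.15,0.01,0,0],[0,-0.15,0,0,0],[-0.01,-0.15,0,0,0],[-0.01,-0.15,0,0,0]]'; python3 r.py
```

```text
clock: 23.25
eef_pos: [0.5769, -0.1014, 0.1189]
eef_rot: [0.722, 0.692, 0.001, 0.001]
wrist_force: [0.8, 0.1, 7.6]
opening: 0.308
gripper_force: 109.6
F [0.54 0.34 6.82] 0.5 T [ 0.02  0.06 -0.02] tau [-5.00e+01 -8.77e+00 -1.00e-02] pos [ 0.5769 -0.1017  0.1189] restyf 0.05 clk 23.4
```

The shell is on the crest, with Fy near zero. I'll cross the level part, then start the descent.

```bash
python3 -m jog '[[0,-0.15,0,0,0],[-0.01,-0.15,0,0,0],[0,-0.15,0,0,0],[-0.01,-0.15,0,0,0],[-0.01,-0.15,0,0,0],[0,-0.15,0,0,0],[-0.01,-0.15,0,0,0],[-0.01,-0.1,0,0,0]]'; python3 r.py
```

```text
clock: 24.25
eef_pos: [0.5764, -0.1132, 0.1189]
eef_rot: [0.722, 0.692, 0.001, 0.001]
wrist_force: [1.2, -0.3, 7.8]
opening: 0.316
gripper_force: 109.6
F [ 0.7  -0.44  7.09] 0.4 T [ 0.03  0.01 -0.04] tau [-5.014e+01 -8.770e+00  3.000e-02] pos [ 0.5765 -0.1132  0.1189] restyf 0.0385 clk 24.4
```

```bash
python3 -m jog '[[0,-0.1,0,0,0],[-0.01,-0.15,0,0,0],[0,-0.15,0,0,0],[-0.01,-0.15,0,0,0],[0.01,-0.15,0,0,0],[0,-0.1,0,0,0],[-0.01,-0.1,0,0,0],[-0.01,-0.1,0,0,0]]'; python3 r.py
```

```text
clock: 25.25
eef_pos: [0.5761, -0.1232, 0.1188]
eef_rot: [0.722, 0.692, 0.001, 0.001]
wrist_force: [0.4, -0.7, 5.7]
opening: 0.315
gripper_force: 109.6
F [ 0.45 -0.47  5.91] 0.17 T [-0.01  0.02 -0.03] tau [-5.05e+01 -8.90e+00  5.00e-02] pos [ 0.576  -0.1234  0.1188] restyf 0.0283 clk 25.4
```

```bash
python3 -m jog '[[0,-0.1,-0.005,0,0],[-0.01,-0.1,-0.005,0,0],[0,-0.1,-0.005,0,0],[-0.01,-0.1,-0.01,0,0],[0.01,-0.1,-0.01,0,0],[0,-0.1,-0.01,0,0],[-0.01,-0.1,-0.01,0,0],[0,-0.1,-0.01,0,0]]'; python3 r.py
```

```text
clock: 26.25
eef_pos: [0.5757, -0.1317, 0.1184]
eef_rot: [0.722, 0.692, 0.001, 0.002]
wrist_force: [0.8, 0.0, 7.6]
opening: 0.311
gripper_force: 109.6
F [ 0.44 -0.95  7.4 ] 0.38 T [-0.13  0.12 -0.04] tau [-49.85  -8.98  -0.09] pos [ 0.5757 -0.132   0.1184] restyf 0.0197 clk 26.4
```

```bash
python3 -m jog '[[0,-0.1,-0.01,0,0],[-0.01,-0.1,-0.01,0,0],[0,-0.1,-0.01,0,0],[-0.01,-0.1,-0.01,0,0],[0.01,-0.1,-0.01,0,0],[0,-0.1,-0.015,0,0],[-0.01,-0.1,-0.015,0,0],[0,-0.1,-0.015,0,0]]'; python3 r.py
```

```text
clock: 27.25
eef_pos: [0.5753, -0.1403, 0.1174]
eef_rot: [0.722, 0.692, 0.001, 0.002]
wrist_force: [-0.3, -1.8, 8.0]
opening: 0.315
gripper_force: 109.7
F [-0.14 -1.65  7.43] 0.37 T [-0.35  0.14 -0.02] tau [-50.03  -9.08  -0.07] pos [ 0.5753 -0.1406  0.1174] restyf 0.0111 clk 27.4
```

```bash
python3 -m jog '[[0,-0.1,-0.015,0,0],[-0.01,-0.1,-0.015,0,0],[0,-0.1,-0.02,0,0],[-0.01,-0.1,-0.02,0,0],[0,-0.1,-0.02,0,0],[0,-0.1,-0.02,0,0],[-0.01,-0.1,-0.015,0,0],[0,-0.1,-0.015,0,0]]'; python3 r.py
```

```text
clock: 28.25
eef_pos: [0.575, -0.1487, 0.1161]
eef_rot: [0.722, 0.692, 0.001, 0.002]
wrist_force: [-0.4, -3.3, 7.8]
opening: 0.315
gripper_force: 109.7
F [-0.7  -3.04  7.59] 0.61 T [-0.41  0.11 -0.  ] tau [-50.1   -9.08  -0.06] pos [ 0.575  -0.1489  0.116 ] restyf 0.0028 clk 28.4
```

```bash
python3 -m jog '[[0,-0.1,-0.015,0,0],[-0.01,-0.1,-0.02,0,0],[0,-0.1,-0.015,0,0],[0,-0.1,-0.02,0,0],[0,-0.1,-0.015,0,0],[0,-0.1,-0.02,0,0],[-0.01,-0.1,-0.015,0,0],[0,-0.1,-0.02,0,0]]'; python3 r.py
```

```text
clock: 29.25
eef_pos: [0.5747, -0.1567, 0.1147]
eef_rot: [0.722, 0.692, 0.001, 0.002]
wrist_force: [-1.1, -3.2, 8.3]
opening: 0.315
gripper_force: 109.7
F [-0.56 -2.92  7.57] 0.51 T [-0.35  0.13 -0.02] tau [-50.29  -9.15  -0.08] pos [ 0.5747 -0.1569  0.1146] restyf -0.0052 clk 29.4
```

```bash
python3 -m jog '[[0,-0.1,-0.02,0,0],[-0.01,-0.1,-0.015,0,0],[0,-0.1,-0.02,0,0],[0,-0.1,-0.015,0,0],[0,-0.1,-0.02,0,0],[0,-0.1,-0.015,0,0],[-0.01,-0.1,-0.015,0,0],[0,0,0,0,0]]'; python3 r.py
```

```text
clock: 30.25
eef_pos: [0.5744, -0.1639, 0.1134]
eef_rot: [0.722, 0.692, 0.0, 0.002]
wrist_force: [-1.3, -1.7, 7.9]
opening: 0.319
gripper_force: 109.6
F [-0.96 -2.17  7.68] 0.33 T [-0.34  0.16 -0.04] tau [-50.56  -9.2   -0.09] pos [ 0.5744 -0.1638  0.1134] restyf -0.0122 clk 30.4
```

```bash
python3 -m jog '[[0,-0.1,-0.015,0,0],[-0.01,-0.1,-0.015,0,0],[0,-0.1,-0.01,0,0],[0,-0.1,0,0,0],[0,-0.1,0,0,0],[0,-0.1,0,0,0],[-0.01,0,0,0,0],[0,0,0,0,0]]'; python3 r.py
```

```text
clock: 31.25
eef_pos: [0.5746, -0.1682, 0.1128]
eef_rot: [0.722, 0.692, 0.001, 0.001]
wrist_force: [-0.6, -1.0, 6.8]
opening: 0.313
gripper_force: 109.5
F [ 0.   -0.55  6.17] 0.37 T [ 0.23  0.1  -0.03] tau [-51.37  -9.27  -0.11] pos [ 0.5745 -0.1682  0.1128] restyf -0.0165 clk 31.4
```

The shell is on the bed: Fy is back to about zero and net pressing is about 8.8 N. I'll roll it toward the line.

```bash
python3 -m jog '[[0,-0.1,0,0,0],[-0.01,-0.2,0,0,0],[-0.01,-0.2,0,0,0],[0,-0.2,0,0,0],[-0.01,-0.2,0,0,0],[-0.01,-0.2,0,0,0],[-0.01,-0.2,0,0,0],[0,-0.1,0,0,0]]'; python3 r.py;  python3 -m jog '[[0,-0.1,0,0,0],[-0.01,-0.2,0,0,0],[-0.01,-0.2,0,0,0],[0,-0.2,0,0,0],[-0.01,-0.2,0,0,0],[-0.01,-0.1,0,0,0],[0,0,0,0,0],[0,0,0,0,0]]'; python3 r.py
python3 - <<'E'
from h import *
o=[]
for n in("scene","top"):
    t=camera(n);np.savez(n+"6.npz",**t)
    if n=="scene": p=np.array([.573,-.13,.03]);q=t["mtx"]@(t["R"]@p+t["t"]);u,v=(q[:2]/q[2]).astype(int);print(u,v);o.append(cv2.resize(t["img"][v-50:v+50,u-66:u+67,::-1],(800,600),interpolation=cv2.INTER_CUBIC))
cv2.imwrite("pics/s6.png",o[0])
E
```

```text
clock: 32.25
eef_pos: [0.574, -0.1822, 0.1127]
eef_rot: [0.722, 0.692, 0.001, 0.001]
wrist_force: [0.0, -0.3, 6.0]
opening: 0.315
gripper_force: 109.5
F [0.02 0.34 6.13] 0.47 T [ 0.33  0.04 -0.04] tau [-51.81  -9.44  -0.1 ] pos [ 0.574  -0.1822  0.1127] restyf -0.0305 clk 32.4
clock: 33.25
eef_pos: [0.5736, -0.1921, 0.1127]
eef_rot: [0.722, 0.692, 0.001, 0.001]
wrist_force: [0.6, -0.7, 6.3]
opening: 0.316
gripper_force: 109.4
F [ 1.13 -0.38  6.09] 0.26 T [ 0.32  0.04 -0.05] tau [-52.17  -9.52  -0.07] pos [ 0.5737 -0.1921  0.1127] restyf -0.0404 clk 33.4
222 190
```

View pics/s6.png

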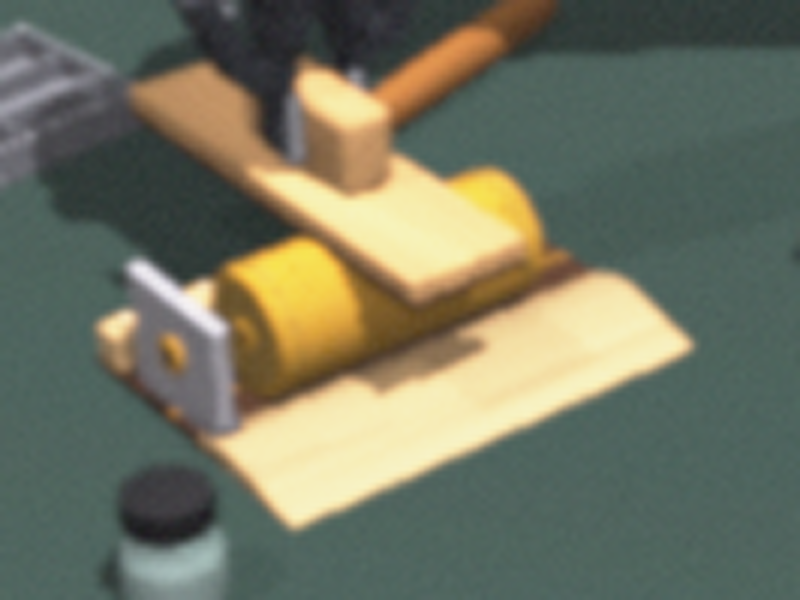

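The scene view shows the shell on the bed between the plate (185,345) and the float, with no gap at the wrong places. The ramp foot corners are at (297,528) and (693,345). I'll fit the shell's outline against the rest in this image.

```bash
cat > fit.py <<'E'
from h import *
import sys
from scipy.optimize import minimize
c=np.load(sys.argv[1]);K,R,t=c["mtx"],c["R"],c["t"];im=c["img"][:,:,::-1].copy()
th=np.radians(-2.75);U=np.array([np.cos(th),np.sin(th),0]);N=np.array([-U[1],U[0],0])
def pj(P):q=K@(R@np.array(P).T+t[:,None]);return (q[:2]/q[2]).T
def W(x,y,z,o=np.array([.5734,-.1516,0])):return o+x*U+y*N+np.array([0,0,z])
ref=np.array([[156+297/6,140+528/6],[156+693/6,140+345/6]])
d=ref-pj([W(.115,.0985,0),W(-.115,.0985,0)]);print("ref offset px",d.round(2));d=d.mean(0)
print("px per mm y",(pj([W(0,.01,.038)])-pj([W(0,0,.038)]))/10)
hsv=cv2.cvtColor(im,cv2.COLOR_BGR2HSV)
m=((hsv[...,0]>17)&(hsv[...,0]<30)&(hsv[...,1]>165)&(hsv[...,2]>60)).astype(np.uint8)
n,l,st,ce=cv2.connectedComponentsWithStats(m)
keep=np.zeros_like(m)
for i in range(1,n):
    if st[i,4]>40 and 188<ce[i,0]<250 and 160<ce[i,1]<208: keep|=(l==i).astype(np.uint8);print(st[i],ce[i].round(1))
a=np.linspace(0,2*np.pi,73)
def hull(s,x,y):
    P=[W(x+e*.075,s+.032*np.cos(b)+y*e*.075,.038+.032*np.sin(b)) for e in(-1,1) for b in a]
    return cv2.convexHull((pj(P)+d).astype(np.float32))
pts=np.argwhere(keep)[:,::-1].astype(float)
ch=cv2.convexHull(pts.astype(np.float32))[:,0]
def cost(p):
    h=hull(*p); dist=np.array([cv2.pointPolygonTest(h,(float(x),float(y)),True) for x,y in ch])
    return np.sum(np.minimum(abs(dist-.3),2)**2)
for s in np.arange(-.004,.013,.002): print(s.round(3),min((cost((s,x,y)),x,y) for x in np.arange(-.008,.0081,.002) for y in(-.02,-.01,0,.01,.02)))
E
python3 fit.py scene6.npz
```

```text
ref offset px [[2.26 0.7 ]
 [1.64 0.13]]
px per mm y [[0.20214429 0.14348681]]
[232 169  14  23  85] [239.1 179. ]
[193 180  32  25 397] [207.9 190.8]
-0.004 (np.float64(14.08358665483532), np.float64(0.004), -0.01)
-0.002 (np.float64(9.025075144203905), np.float64(0.004), 0)
0.0 (np.float64(7.717402189699295), np.float64(0.006), -0.01)
0.002 (np.float64(9.460317276942067), np.float64(0.006), 0)
0.004 (np.float64(14.64638417530358), np.float64(0.008), -0.02)
0.006 (np.float64(22.85884040786134), np.float64(0.008), -0.02)
0.008 (np.float64(32.34166636159303), np.float64(0.008), -0.02)
0.01 (np.float64(39.29181213972461), np.float64(0.008), 0.02)
0.012 (np.float64(43.922946293502974), np.float64(0.008), 0.02)
```

```bash
sed -e 's/\.038/.032/g' -e 's/188<ce\[i,0\]<250 and 160<ce\[i,1\]<208/215<ce[i,0]<290 and 180<ce[i,1]<240/' -e 's/np.arange(-.004,.013,.002)/np.arange(.122,.143,.002)/' fit.py > fit0.py; python3 fit0.py scene0.npz
python3 - <<'E'
import numpy as np,cv2
# image shift of the static rest between pictures (should be 0) 
a=np.load("scene0.npz");b=np.load("scene6.npz");print(np.abs(a["t"]-b["t"]).max(),np.abs(a["R"]-b["R"]).max())
E
```

```text
ref offset px [[2.26 0.7 ]
 [1.64 0.13]]
px per mm y [[0.20168449 0.144026  ]]
[ 222  189   53   38 1006] [250.  206.6]
0.122 (np.float64(33.458816446198924), np.float64(0.0), 0)
0.124 (np.float64(24.12927162812799), np.float64(0.004), -0.02)
0.126 (np.float64(18.46967404174359), np.float64(0.004), -0.02)
0.128 (np.float64(17.13869708767315), np.float64(0.006), -0.02)
0.13 (np.float64(19.049666954969656), np.float64(0.006), 0)
0.132 (np.float64(20.812353199642843), np.float64(0.006), 0.02)
0.134 (np.float64(26.064128678018637), np.float64(0.008), 0.02)
0.136 (np.float64(29.91937937057215), np.float64(0.008), 0.02)
0.138 (np.float64(31.576749568761038), np.float64(0.008), 0.02)
0.14 (np.float64(34.32763529808814), np.float64(0.008), 0.02)
0.142 (np.float64(40.05842086387145), np.float64(0.008), 0.02)
0.0 0.0
```

The same fit on the first picture reads 7 mm low, so the corrected value is s ≈ 6 mm. That agrees with the force-based estimate of 5.7 mm. I need about 11.5 mm more of float travel.

```bash
python3 -m jog '[[0,-0.1,0,0,0],[-0.01,-0.2,0,0,0],[-0.01,-0.2,0,0,0],[0,-0.2,0,0,0],[-0.01,-0.2,0,0,0],[-0.01,-0.15,0,0,0],[-0.01,-0.1,0,0,0],[0,0,0,0,0]]'; python3 r.py
python3 - <<'E'
from h import *
t=camera("scene");np.savez("scene7.npz",**t);t=camera("top");np.savez("top7.npz",**t)
E
python3 fit.py scene7.npz
```

```text
clock: 34.35
eef_pos: [0.5732, -0.2037, 0.1127]
eef_rot: [0.722, 0.692, 0.001, 0.001]
wrist_force: [0.7, -0.5, 5.2]
opening: 0.313
gripper_force: 109.4
F [0.85 0.13 5.82] 0.43 T [ 0.36 -0.   -0.05] tau [-5.26e+01 -9.60e+00 -1.00e-02] pos [ 0.5732 -0.2036  0.1127] restyf -0.0519 clk 34.5
ref offset px [[2.26 0.7 ]
 [1.64 0.13]]
px per mm y [[0.20214429 0.14348681]]
[230 169  15  21 109] [238.2 178.9]
[192 178  40  27 391] [207.9 189.7]
-0.004 (np.float64(5.886219734508137), np.float64(0.006), 0.02)
-0.002 (np.float64(7.204916778471048), np.float64(0.008), 0.02)
0.0 (np.float64(11.593065756898076), np.float64(0.008), 0.02)
0.002 (np.float64(19.708282078432237), np.float64(0.008), 0.02)
0.004 (np.float64(27.89787266998392), np.float64(0.008), 0.02)
0.006 (np.float64(32.87144767865539), np.float64(0.008), 0.02)
0.008 (np.float64(36.813794800640636), np.float64(0.008), 0.02)
0.01 (np.float64(40.31443425134568), np.float64(0.008), 0.02)
0.012 (np.float64(44.04060055548402), np.float64(0.008), 0.02)
```

```bash
python3 -m jog '[[0,0,0.03,0,0],[0,0,0.03,0,0],[0,0,0.03,0,0],[0,0,0.03,0,0],[0,0,0.03,0,0],[0,0,0.05,0,0],[0,0,0.1,0,0],[0,0,0.3,0,0]]' && python3 -m jog '[[0,0,0.5,0,0],[0,0,1,0,0],[0,0,2,0,0],[0,0,3,0,0],[0,0,3,0,0],[0,0,1.5,0,0],[0,0,0.5,0,0],[0,0,0,0,0]]'
python3 - <<'E'
from h import *
for n in("scene","top"):
    t=camera(n);np.savez(n+"8.npz",**t)
c,s=wcam();np.savez("w8.npz",**c);print(s["eef_pos"],s["wrist_force"],s["clock"])
E
python3 fit.py scene8.npz
```

```text
clock: 35.45
eef_pos: [0.5709, -0.2032, 0.1176]
eef_rot: [0.722, 0.692, -0.001, -0.001]
wrist_force: [0.8, 0.4, -1.4]
opening: 0.313
gripper_force: 108.5
clock: 36.25
eef_pos: [0.5719, -0.2034, 0.2339]
eef_rot: [0.722, 0.692, 0.0, 0.001]
wrist_force: [-0.1, -0.1, -2.7]
opening: 0.311
gripper_force: 108.5
[ 0.57100642 -0.20310566  0.23224629] [-0.45501844 -0.46006088 -1.529284  ] 36.35
ref offset px [[2.26 0.7 ]
 [1.64 0.13]]
px per mm y [[0.20214429 0.14348681]]
[ 192  161   53   42 1146] [217.6 181.1]
-0.004 (np.float64(31.6456665588599), np.float64(0.006), 0.02)
-0.002 (np.float64(36.19105344458081), np.float64(0.006), 0.02)
0.0 (np.float64(42.000961160558134), np.float64(0.008), 0.02)
0.002 (np.float64(46.3519244842823), np.float64(0.008), 0.02)
0.004 (np.float64(49.246741427669235), np.float64(0.008), 0.02)
0.006 (np.float64(53.04865744899466), np.float64(0.008), 0.02)
0.008 (np.float64(57.050048752039764), np.float64(0.008), 0.02)
0.01 (np.float64(60.605018012147625), np.float64(0.008), 0.02)
0.012 (np.float64(63.89595077317907), np.float64(0.008), -0.02)
```

The shell stayed put when the float lifted off. I'll carry the float back to its original open spot, then look from the top with a clear view.

```bash
python3 -m jog '[[0,2,0,0,0],[0,4,0,0,0],[0,4,0,0,0],[-0.5,4,0,0,0],[-0.5,4,0,0,0],[-0.5,4,0,0,0],[-0.5,4,0,8,0],[-0.5,4,0,8,0]]' && python3 -m jog '[[-0.5,4,0,8,0],[0,4,0,8,0],[0,4,0,8,0],[0,4,0,8,0],[0,2.5,0,8,0],[0,0.7,0,8,0],[0,0,0,8,0],[0,0,0,8,0]]'
python3 - <<'E'
from h import *
t=camera("top");np.savez("top9.npz",**t);sc=camera("scene");np.savez("scene9.npz",**sc)
cv2.imwrite("pics/t9.png",cv2.resize(t["img"][135:225,235:355,::-1],(800,600),interpolation=cv2.INTER_CUBIC))
s=sense();print(s["eef_pos"],yaw(s))
E
```

```text
clock: 37.2
eef_pos: [0.5457, 0.0982, 0.232]
eef_rot: [0.616, 0.788, -0.001, -0.001]
wrist_force: [1.0, 0.1, -1.7]
opening: 0.318
gripper_force: 108.3
clock: 38.0
eef_pos: [0.541, 0.2887, 0.2316]
eef_rot: [0.105, 0.995, -0.001, -0.001]
wrist_force: [-0.4, 1.4, -2.9]
opening: 0.318
gripper_force: 108.4
[0.54125117 0.28810381 0.23166187] 77.61889655116693
```

View pics/t9.png

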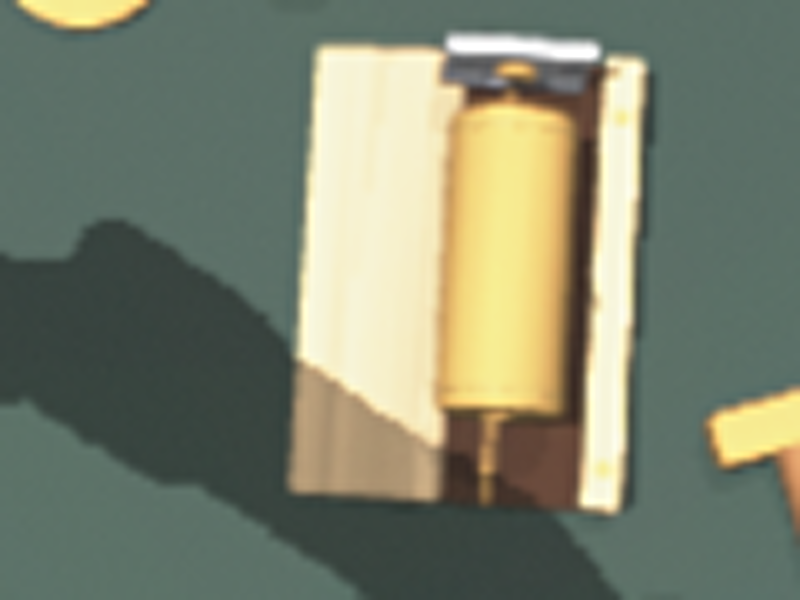

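The shell lies along the line. At row 380 its edges are x 441 and 563, and at row 130 they are 453 and 577. The line shows at (489,430), (485,500) and (513,95).

Run:
```python
from sy import *
c=np.load("top9.npz");g=lambda u:235+u/6.667
lu=lambda v:np.polyval(np.polyfit([95,430,500],[513,489.5,485.5],1),v)
for v,l,r in((130,453,577),(250,447,571),(380,441,563)): print(v,lu(v),shell_y(c,g(l),135+v/6.667,g(lu(v)),-1,.038),shell_y(c,g(r),135+v/6.667,g(lu(v)),1,.038))
# subpixel edges: yellow vs background profile
im=c["img"].astype(int)
for v in(153,160,168,176,184,190): print(v,[ (u,im[v,u].tolist()) for u in (300,301,302,303,318,319,320,321,322)])
a=cv2.cvtColor(c["img"],cv2.COLOR_RGB2HSV)
for v in (196,198,200,202,204,206,208): print(v,[int(im[v,u,0]) for u in range(302,316)])
```

```text
130 510.52267472879237 -0.0005000000000000004 0.0020000000000000018
250 502.28934732349273 -0.0015000000000000013 0.0010000000000000009
380 493.3699093010848 -0.0030000000000000027 0.0005000000000000004
153 [(300, [243, 226, 180]), (301, [241, 223, 174]), (302, [218, 182, 130]), (303, [205, 162, 97]), (318, [234, 193, 113]), (319, [220, 171, 100]), (320, [171, 133, 81]), (321, [119, 90, 62]), (322, [103, 73, 57])]
160 [(300, [245, 231, 184]), (301, [226, 197, 146]), (302, [199, 158, 102]), (303, [219, 172, 100]), (318, [231, 188, 110]), (319, [210, 162, 95]), (320, [158, 123, 75]), (321, [98, 77, 52]), (322, [66, 49, 39])]
168 [(300, [244, 229, 182]), (301, [219, 184, 131]), (302, [208, 160, 95]), (303, [228, 184, 106]), (318, [225, 179, 105]), (319, [193, 150, 88]), (320, [130, 101, 63]), (321, [75, 57, 44]), (322, [63, 46, 39])]
176 [(300, [237, 216, 164]), (301, [212, 171, 116]), (302, [220, 174, 101]), (303, [235, 195, 112]), (318, [213, 165, 96]), (319, [175, 136, 81]), (320, [115, 90, 57]), (321, [69, 52, 41]), (322, [65, 49, 40])]
184 [(300, [225, 194, 141]), (301, [211, 166, 102]), (302, [229, 185, 107]), (303, [239, 204, 118]), (318, [194, 151, 89]), (319, [143, 112, 68]), (320, [90, 69, 49]), (321, [65, 48, 41]), (322, [73, 58, 47])]
190 [(300, [227, 196, 138]), (301, [218, 173, 101]), (302, [234, 193, 111]), (303, [242, 209, 121]), (318, [183, 142, 84]), (319, [124, 96, 60]), (320, [73, 56, 43]), (321, [60, 45, 39]), (322, [101, 85, 66])]
196 [118, 122, 121, 118, 119, 135, 152, 165, 166, 150, 164, 166, 159, 171]
198 [105, 92, 95, 94, 97, 136, 184, 158, 106, 85, 81, 81, 82, 78]
200 [105, 94, 96, 94, 99, 136, 174, 144, 98, 96, 96, 97, 97, 97]
202 [86, 87, 89, 92, 104, 170, 170, 122, 97, 95, 97, 97, 97, 96]
204 [62, 58, 58, 62, 96, 184, 179, 124, 97, 96, 96, 97, 96, 97]
206 [65, 61, 60, 56, 70, 131, 115, 71, 81, 95, 99, 100, 103, 105]
208 [70, 68, 70, 67, 79, 139, 120, 74, 67, 70, 73, 89, 99, 104]
```

The shell lies within about 1 mm and 1° of the line. Next I'll set the float down.

```bash
python3 -m jog '[[0,0,-1,4,0],[0,0,-2,4,0],[0,0,-3,0,0],[0,0,-4,0,0],[0,0,-4,0,0],[0,0,-2.5,0,0],[0,0,-1,0,0],[0,0,-0.3,0,0]]' && python3 -m jog '[[0,0,-0.1,0,0],[0,0,-0.1,0,0],[0,0,-0.1,0,0],[0,0,-0.1,0,0],[0,0,-0.1,0,0],[0,0,-0.1,0,0],[0,0,0,0,0],[0,0,0,0,0]]'; python3 r.py
```

```text
clock: 38.9
eef_pos: [0.5412, 0.2882, 0.0538]
eef_rot: [0.039, 0.999, -0.001, -0.001]
wrist_force: [0.2, 0.3, -1.9]
opening: 0.313
gripper_force: 108.4
clock: 39.7
eef_pos: [0.5417, 0.2886, 0.049]
eef_rot: [0.038, 0.999, 0.0, -0.0]
wrist_force: [0.3, -0.2, -1.6]
opening: 0.311
gripper_force: 108.4
F [ 0.38 -0.04 -1.56] 0.26 T [ 0.01  0.01 -0.  ] tau [-59.46  -9.38   0.  ] pos [0.5417 0.2887 0.049 ] restyf 0.4382 clk 39.85
```

```bash
python3 -m jog '[[0,0,-0.1,0,0],[0,0,-0.1,0,0],[0,0,-0.1,0,0],[0,0,-0.1,0,0],[0,0,-0.05,0,0],[0,0,-0.05,0,0],[0,0,0,0,0],[0,0,0,0,0]]'; python3 r.py
```

```text
clock: 40.7
eef_pos: [0.5417, 0.2886, 0.044]
eef_rot: [0.038, 0.999, 0.0, 0.0]
wrist_force: [0.1, -0.6, -2.2]
opening: 0.313
gripper_force: 108.4
F [ 0.56 -0.19 -2.12] 0.5 T [-0.    0.01  0.01] tau [-59.57  -9.23   0.  ] pos [0.5417 0.2887 0.0441] restyf 0.4382 clk 40.85
```

```bash
python3 -m jog '[[0,0,-0.05,0,0],[0,0,-0.05,0,0],[0,0,-0.03,0,0],[0,0,0,0,0],[0,0,0,0,0],[0,0,0,0,0],[0,0,0,0,0],[0,0,0,0,0]]'; python3 r.py
```

```text
clock: 41.7
eef_pos: [0.5417, 0.2886, 0.043]
eef_rot: [0.038, 0.999, 0.0, 0.0]
wrist_force: [-1.2, -0.3, 3.7]
opening: 0.314
gripper_force: 109.2
F [-1.73 -0.78  4.81] 0.66 T [-0.16  0.28  0.05] tau [-55.63  -9.31  -0.53] pos [0.5417 0.2887 0.043 ] restyf 0.4382 clk 41.85
```

The float is on the bench and lightly loaded. I'll release gently and back off upward.

```bash
python3 -m jog '[[0,0,0,0,0],[0,0,0,0,0],[0,0,0,0,3.0],[0,0,0,0,4],[0,0,0,0,5],[0,0,0,0,6.5],[0,0,0,0,8],[0,0,0,0,8.5]]' 20 && python3 -m jog '[[0,0,0,0,8.5],[0,0,0,0,8.5],[0,0,0.5,0,8.5],[0,0,1,0,8.5],[0,0,2,0,8.5],[0,0,3,0,8.5],[0,0,4,0,8.5],[0,0,4,0,8.5]]'  && python3 -m jog '[[0,0,3,0,8.5],[0,0,2,0,8.5],[0,0,1,0,8.5],[0,0,0,0,8.5],[0,0,0,0,8.5],[0,0,0,0,8.5],[0,0,0,0,8.5],[0,0,0,0,8.5]]'
python3 - <<'E'
from h import *
t=camera("top");im=t["img"][:,:,::-1];hsv=cv2.cvtColor(im,cv2.COLOR_BGR2HSV);a=np.load("top9.npz")["img"]
print("rest region change",np.abs(a[140:215,285:335].astype(int)-t["img"][140:215,285:335]).mean())
c,s=wcam();im=c["img"][:,:,::-1];hsv=cv2.cvtColor(im,cv2.COLOR_BGR2HSV)
m=((hsv[...,0]>8)&(hsv[...,0]<28)&(hsv[...,2]>90)&(hsv[...,1]>40)).astype(np.uint8)
n,l,st,ce=cv2.connectedComponentsWithStats(m)
for i in range(1,n):
    if st[i,4]>3000:
        r=cv2.minAreaRect(np.argwhere(l==i)[:,::-1].astype(np.float32));print(st[i],[ray(c["mtx"],c["R"],c["t"],p,.015)[:2].round(3).tolist() for p in cv2.boxPoints(r)])
print(s["eef_pos"],s["wrist_force"],s["clock"])
E
```

```text
clock: 42.7
eef_pos: [0.5417, 0.2887, 0.0427]
eef_rot: [0.038, 0.999, 0.0, 0.0]
wrist_force: [0.1, 0.6, 0.8]
opening: 0.994
gripper_force: 0.0
clock: 43.5
eef_pos: [0.5414, 0.2885, 0.1898]
eef_rot: [0.038, 0.999, 0.0, -0.0]
wrist_force: [0.7, -0.1, -0.5]
opening: 0.998
gripper_force: 0.0
clock: 44.3
eef_pos: [0.5414, 0.2885, 0.2468]
eef_rot: [0.038, 0.999, -0.0, -0.001]
wrist_force: [-0.1, -0.1, -0.2]
opening: 0.994
gripper_force: 0.0
rest region change 1.5388444444444445
[ 225   69   55  184 8717] [[0.42, 0.266], [0.425, 0.329], [0.662, 0.317], [0.656, 0.242]]
[ 316  173  133   59 3930] [[0.598, 0.369], [0.553, 0.379], [0.604, 0.545], [0.651, 0.54]]
[0.54148092 0.28857034 0.2470619 ] [-0.55961844  0.1736755  -0.84625231] 44.35
```

The float lies flat on the bench, the shell hasn't moved and the robot touches nothing, so I'm handing in.

```bash
python3 -c "
from cell import hand_in
print(hand_in())"
```

```text
the job is handed in; nothing more can be done
None
```

The job is handed in after about 44 s on the clock: I rolled the shell over the crest, pressing about 8–11 N as read between moves, and it lies within about 1 mm and 1° of the brass line; the float is flat on the open bench, released.

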